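# Line up red marker inks from pale to dark

## Task

Line up the four red ink refill bottles by shade on the wooden stand, one standing centred on each round grey pad: the palest on the pad next to the white tile, then the next darker one, and so on to the darkest on the pad next to the black tile. Do not let any red bottle tip over on the way; the blue bottle is not part of the row.

Things in the scene. Friction and masses are not known exactly. Their poses are not given: they have to be found in the camera images.
- ink_pale: ink refill bottle, very pale pink body, shoulder and cap, with a white band near the foot; round, upright; straight body 30 mm in diameter up to 50 mm, then a narrow cap 23 mm in diameter up to its top at 72 mm; about 45 g; loose. Origin: centre of its underside, z axis up. Starts standing on the table, with at least 25 mm clear around it
- ink_coral: ink refill bottle, coral (light, bright red) body, shoulder and cap, with a white band near the foot; round, upright; straight body 30 mm in diameter up to 50 mm, then a narrow cap 23 mm in diameter up to its top at 72 mm; about 45 g; loose. Origin: centre of its underside, z axis up. Starts standing on the table, with at least 25 mm clear around it
- ink_crimson: ink refill bottle, crimson (deep red) body, shoulder and cap, with a white band near the foot; round, upright; straight body 30 mm in diameter up to 50 mm, then a narrow cap 23 mm in diameter up to its top at 72 mm; about 45 g; loose. Origin: centre of its underside, z axis up. Starts standing on the table, with at least 25 mm clear around it
- ink_maroon: ink refill bottle, maroon (almost black red) body, shoulder and cap, with a white band near the foot; round, upright; straight body 30 mm in diameter up to 50 mm, then a narrow cap 23 mm in diameter up to its top at 72 mm; about 45 g; loose. Origin: centre of its underside, z axis up. Starts standing on the table, with at least 25 mm clear around it
- pad_1: round grey pad with a black rim, 44 mm in diameter, 4 mm thick, fixed on the wooden stand: the end pad at the robot's left (+y) end of the row. The stand is a fixed board 70 x 350 mm and 12 mm thick; the four pads stand in one straight row along its length, 60 mm apart centre to centre. Origin: centre of the pad's underside, on the stand's top; a bottle on the pad has its underside 4 mm above this
- pad_2: round grey pad with a black rim, 44 mm in diameter, 4 mm thick, fixed on the wooden stand: the second pad counted from the robot's left. The stand is a fixed board 70 x 350 mm and 12 mm thick; the four pads stand in one straight row along its length, 60 mm apart centre to centre. Origin: centre of the pad's underside, on the stand's top; a bottle on the pad has its underside 4 mm above this
- pad_3: round grey pad with a black rim, 44 mm in diameter, 4 mm thick, fixed on the wooden stand: the third pad counted from the robot's left. The stand is a fixed board 70 x 350 mm and 12 mm thick; the four pads stand in one straight row along its length, 60 mm apart centre to centre. Origin: centre of the pad's underside, on the stand's top; a bottle on the pad has its underside 4 mm above this
- pad_4: round grey pad with a black rim, 44 mm in diameter, 4 mm thick, fixed on the wooden stand: the end pad at the robot's right (-y) end of the row. The stand is a fixed board 70 x 350 mm and 12 mm thick; the four pads stand in one straight row along its length, 60 mm apart centre to centre. Origin: centre of the pad's underside, on the stand's top; a bottle on the pad has its underside 4 mm above this
- tile_white: white square tile, 34 x 34 x 3 mm, fixed on one end of the wooden stand, in line with the pads, 58 mm from the end pad beside it (centre to centre). Origin: centre of its underside. Which end it is on changes from start to start; the other tile is on the other end
- tile_black: black square tile, 34 x 34 x 3 mm, fixed on one end of the wooden stand, in line with the pads, 58 mm from the end pad beside it (centre to centre). Origin: centre of its underside. Which end it is on changes from start to start; the other tile is on the other end
There are look-alikes about, which are no part of the job. What is shaped like the ink_crimson but green or purple is not meant.

How it is judged (in metres and radians):
At the end, for the whole second after the job is handed in: Counted from the white tile, the pads carry the pale, coral, crimson and maroon bottle in this order, each within 12 mm of its pad's centre, resting on the pad (underside less than 9 mm above the pad's underside), upright within 0.12 rad, at rest and released (((horizontal distance between tile_white and pad_1 below 0.09 m and horizontal distance between ink_pale and pad_1 below 0.012 m and z of ink_pale in the frame of pad_1 between 0 and 0.009 m and horizontal distance between ink_coral and pad_2 below 0.012 m and z of ink_coral in the frame of pad_2 between 0 and 0.009 m and horizontal distance between ink_crimson and pad_3 below 0.012 m and z of ink_crimson in the frame of pad_3 between 0 and 0.009 m and horizontal distance between ink_maroon and pad_4 below 0.012 m and z of ink_maroon in the frame of pad_4 between 0 and 0.009 m) or (horizontal distance between tile_white and pad_4 below 0.09 m and horizontal distance between ink_pale and pad_4 below 0.012 m and z of ink_pale in the frame of pad_4 between 0 and 0.009 m and horizontal distance between ink_coral and pad_3 below 0.012 m and z of ink_coral in the frame of pad_3 between 0 and 0.009 m and horizontal distance between ink_crimson and pad_2 below 0.012 m and z of ink_crimson in the frame of pad_2 between 0 and 0.009 m and horizontal distance between ink_maroon and pad_1 below 0.012 m and z of ink_maroon in the frame of pad_1 between 0 and 0.009 m)) and angle between each of ink_pale, ink_coral, ink_crimson, ink_maroon's own z axis and vertical below 0.12 rad and linear speed of each of ink_pale, ink_coral, ink_crimson, ink_maroon below 0.02 m/s and contact force between each of ink_pale, ink_coral, ink_crimson, ink_maroon and the fingers below 0.1 N); the robot touches nothing.
It fails at once if a red bottle is tipped over (more than 0.6 rad) (angle between any of ink_pale, ink_coral, ink_crimson, ink_maroon's own z axis and vertical above 0.6 rad).
It also fails if it takes over 112 s, if anything falls off the work surface, if the arm or the gripper's body presses on something with over 40 N, if the wrist force passes 120 N, or if a joint passes its speed limit or range.

## Robot

A 6-joint arm with a two-finger parallel gripper is mounted at the origin on the work surface. World frame = base frame: x ahead of the robot, y to its left, z up, the work surface at z = 0. Lengths are in m, angles in degrees, forces in N, time in s.
With the tool pointing down it reaches from about 0.4 to 0.825 m from the base axis. Payload 7 kg.
Tool frame: the origin (TCP) lies on the centre line of the jaws, within the pads' length; the fingertips stand 22 mm ahead of it and the grasp point (between the pads) lies 3 mm ahead of it; z points along the fingers, y is the line along which they close (so a half turn about z gives the same grasp; the last joint's range is limited). The gripper opens to 88 mm and grips with 3 to 60 N. Pads are 19 mm wide; open, the fingers measure 130 mm over their backs; the gripper's body (78 mm by 193 mm) begins 47 mm behind the grasp point.
Start: joints at [89.559, 20.546, 0.682, 0, -70.136, -16.507], TCP at [0.197, 0.646, 0.249] pointing down, gripper open.
Joint ranges: [-176.03, 176.03], [-82.01, 121.73], [-58.28, 71.71], [-173.87, 95.51], [-174.79, -0.11], [-173.66, 173.66]. Speed limits (degrees/s): [136.94, 136.94, 172.46, 180, 180, 180].

## Interface

Orientations are given as [roll, pitch, yaw] about the fixed x, y, z axes, in that order (R = Rz(yaw) Ry(pitch) Rx(roll)).
In Python, from plant import get_state, cams, r gives the robot as it stands.
- The arm moves only by the tool apply_moves, never from a script. Its argument "targets" is a list of rows, each an object with "dp": the shift along the world's x, y, z in m, a list of three; "yaw": the turn about the world's z in degrees. In form: [{"dp": [x, y, z], "yaw": yaw}, ...]. A call has 1 to 20 rows; each row is the pose to reach, as a shift and turn from the pose commanded when the call began; what a row does not reach only later rows make up. A row lasts 1/12 s, in which the tool goes at most 41.7 mm and 7.16 degrees, less where a joint would pass 70% of its speed; a pose out of reach is approached as far as the arm can. A call with a gripper value outside its range is refused whole. "grip" is the gripper command: -1 is fully open, 1 is shut, values between are in proportion, set as the call begins (left out, the last holds). The fingers move at their own pace and stop on an object; "squeeze" is the grip in N (left out, the last holds). Time passes only in rows, so rows that repeat a pose let the fingers close. It gives the time, the measured TCP pose, the force, the opening and the grip force at its end, in the units of the state.
- get_state(): the state, without advancing time (a new reading comes with each control period).
- cams.capture(name): name is "scene" or "side" or "wrist"; returns a dict with "image" (384x512x3 uint8, red, green, blue), "range_z" (384x512 float32, m along the optical axis (not along the pixel's ray), 0 where there is no reading), "fx", "fy", "cx", "cy" (pixels), "k1" (the pictures are not rectified: a ray, as slopes to the right and down, at radius r is drawn at 1 + k1 r^2 times it, then the intrinsics apply), "R" (3x3) and "t" (3): a world point X has camera coordinates R X + t; the wrist camera has in their place "T_tool_cam" (4x4, takes a point from camera to tool coordinates, whose origin is the TCP and whose axes are the flange's). Camera axes: x right, y down, z forward; pixel columns grow to the right and rows downward; lengths in m; the calibration is good to about 2 mm. A picture is of the moment at which its call begins: read the wrist's pose just before it.
- r.close_job(): hands the job in; it is judged then, once.
The state is a dict: "time_s": time; "joints": joint angles; "qd": joint speeds; "joint_torque": joint torques, N m; "tcp_pos": TCP position; "eef_rot": TCP orientation; "contact_force": force on the tool from outside, world axes, zero at the start; "moment": the same for the moment, N m; "gripper_width": finger opening in m; "gripper_force": force on a finger pad.
Only numpy, scipy, OpenCV 4.12 (cv2) and the standard library are available. Lean on these libraries where they do the work, as an engineer would, in place of code of your own. Each camera call takes 0.05 s, during which the arm holds its last target. There are 200 camera calls.

## Working session

There is one attempt and no reset: what is moved stays moved. The work goes in short steps, Python scripts to look and compute and a tool call to move; the robot and the scene stay as the last step left them, time stands still between calls to the robot, and variables do not carry over. Pictures are saved under pics/ and viewed, at most 14 in all, crops included, and the job is handed in when it is done.

Besides the shell and the picture viewer there is one more tool, called as name(argument=value, ...), one argument or row to a line, values as JSON. apply_moves: Moves the arm, as the interface text tells. Its arguments: {"type":"object","properties":{"targets":{"type":"array","items":{"type":"object","properties":{"dp":{"type":"array","items":{"type":"number"}},"yaw":{"type":"number"}}}},"grip":{"type":"number"},"squeeze":{"type":"number"}},"required":["targets"]}

```bash
mkdir -p pics; cat > h.py <<'E'
import numpy as np,cv2
from plant import get_state,cams,r
def ray(c,u,v):
    p=np.array([[(u-c['cx'])/c['fx'],(v-c['cy'])/c['fy']]])[0]
    q=p.copy()
    for _ in range(10): q=p/(1+c['k1']*(q@q))
    return np.array([q[0],q[1],1.])
def onplane(c,u,v,z):
    R=np.array(c['R']);t=np.array(c['t']);o=-R.T@t;d=R.T@ray(c,u,v)
    return o+d*(z-o[2])/d[2]
def save(c,n): cv2.imwrite('pics/'+n,c['image'][:,:,::-1])
E
python3 - <<'E'
from h import *
for n in('scene','side'):
    c=cams.capture(n);save(c,n+'0.png');np.save(n+'.npy',c,allow_pickle=True)
    R=np.array(c['R']);print(n,-R.T@np.array(c['t']),c['fx'],c['k1'])
s=get_state();print(s['time_s'],s['tcp_pos'],s['eef_rot'])
E
```

```text
scene [1.23590295 0.379145   0.80927675] 458.3339359781529 -0.09844281370602513
side [0.53563069 0.93830299 0.72459298] 422.46508182960054 0.05509473902593492
0.1 [0.19669186 0.64529407 0.24771193] [ 1.79914461e+02 -1.02138808e-02 -1.69560050e+01]
```

View pics/scene0.png

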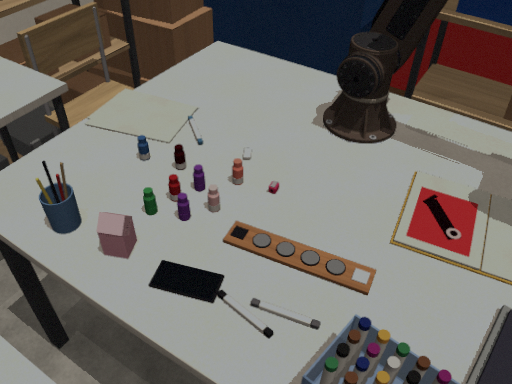

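View pics/side0.png

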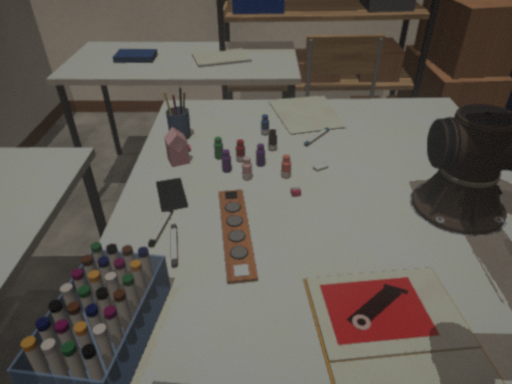

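Scene view: maroon (180,156), crimson (174,187), pale (213,198), coral (238,172). Look-alikes are purple (199,178) and (183,207), green (150,201) and blue (143,147). Pads run from (262,240) to (336,267), with the black tile at (240,233) and the white one at (361,275).

```bash
python3 - <<'E'
from h import *
def cloud(c):
    H,W=c['range_z'].shape
    u,v=np.meshgrid(np.arange(W),np.arange(H))
    p=np.stack([(u-c['cx'])/c['fx'],(v-c['cy'])/c['fy']],-1);q=p.copy()
    for _ in range(10): q=p/(1+c['k1']*(q**2).sum(-1,keepdims=True))
    X=np.concatenate([q,np.ones((H,W,1))],-1)*c['range_z'][...,None]
    return (X-np.array(c['t']))@np.array(c['R'])
S={'scene':dict(blue=(143,147),maroon=(180,156),crimson=(174,187),purpA=(199,178),purpB=(183,207),green=(150,201),pale=(213,198),coral=(238,172)),
'side':dict(blue=(265,124),maroon=(272,140),crimson=(240,151),purpA=(260,155),purpB=(226,160),green=(218,148),pale=(247,168),coral=(286,166))}
for n in S:
    c=np.load(n+'.npy',allow_pickle=True).item();P=cloud(c);im=c['image']
    for k,(u,v) in S[n].items():
        w=P[v-16:v+17,u-9:u+10].reshape(-1,3);w=w[(c['range_z'][v-16:v+17,u-9:u+10]>0).ravel()]
        t=w[(w[:,2]>.064)&(w[:,2]<.08)]
        print(n,k,len(t),t.mean(0).round(4),np.ptp(t,0).round(3),im[v,u])
    if n=='scene': pads=dict(black=(240,233),p1=(262,240),p2=(286,249),p3=(310,258),p4=(336,267),white=(361,275))
    else: pads=dict(black=(231,195),p1=(233,208),p2=(234,221),p3=(236,236),p4=(239,252),white=(241,270))
    for k,(u,v) in pads.items(): print(n,k,onplane(c,u,v,.016).round(4),P[v,u].round(4))
c=np.load('scene.npy',allow_pickle=True).item()
cv2.imwrite('pics/crop.png',cv2.resize(c['image'][125:290,125:385,::-1],None,fx=3,fy=3,interpolation=cv2.INTER_CUBIC))
E
```

```text
scene blue 52 [ 0.5247 -0.4376  0.0711] [0.024 0.026 0.01 ] [24 38 57]
scene maroon 57 [ 0.4996 -0.3226  0.0723] [0.021 0.024 0.013] [27  1  9]
scene crimson 110 [ 0.6225 -0.2279  0.072 ] [0.064 0.083 0.013] [81  8  8]
scene purpA 66 [ 0.5432 -0.218   0.0721] [0.066 0.082 0.012] [46 22 56]
scene purpB 69 [ 0.6464 -0.1881  0.0717] [0.022 0.022 0.012] [48 21 57]
scene green 71 [ 0.6781 -0.2712  0.0721] [0.023 0.024 0.012] [24 59 29]
scene pale 70 [ 0.5828 -0.1476  0.0717] [0.023 0.024 0.013] [116  91  86]
scene coral 58 [ 0.4626 -0.1564  0.0722] [0.023 0.022 0.013] [101  51  43]
scene black [ 0.6245 -0.0372  0.016 ] [ 0.6251 -0.0368  0.0168]
scene p1 [0.6143 0.0177 0.016 ] [0.6127 0.0168 0.0139]
scene p2 [0.6072 0.078  0.016 ] [0.6081 0.0785 0.0172]
scene p3 [0.6003 0.1364 0.016 ] [0.5997 0.1362 0.0153]
scene p4 [0.5913 0.1967 0.016 ] [0.5916 0.1968 0.0163]
scene white [0.5812 0.2524 0.016 ] [0.5798 0.2522 0.0142]
side blue 52 [ 0.5124 -0.3779  0.0698] [0.04  0.144 0.011] [49 57 63]
side maroon 33 [ 0.5033 -0.309   0.0702] [0.041 0.113 0.011] [49 44 40]
side crimson 71 [ 0.5935 -0.1949  0.07  ] [0.044 0.134 0.011] [71 45 43]
side purpA 35 [ 0.54   -0.2226  0.0701] [0.019 0.027 0.011] [59 48 61]
side purpB 36 [ 0.6469 -0.1867  0.0701] [0.019 0.024 0.009] [57 46 61]
side green 62 [ 0.6627 -0.226   0.0701] [0.048 0.101 0.01 ] [45 62 45]
side pale 37 [ 0.5816 -0.144   0.0702] [0.018 0.026 0.011] [96 76 71]
side coral 37 [ 0.4623 -0.1529  0.0699] [0.021 0.026 0.009] [96 62 54]
side black [ 0.6225 -0.034   0.016 ] [ 0.6228 -0.0374  0.0135]
side p1 [0.6136 0.0263 0.016 ] [0.6135 0.0274 0.0168]
side p2 [0.608  0.0818 0.016 ] [0.6082 0.08   0.0146]
side p3 [0.6    0.1406 0.016 ] [0.6002 0.138  0.0137]
side p4 [0.59   0.1978 0.016 ] [0.5901 0.1972 0.0154]
side white [0.583  0.2563 0.016 ] [0.583  0.2559 0.0156]
```

View pics/crop.png

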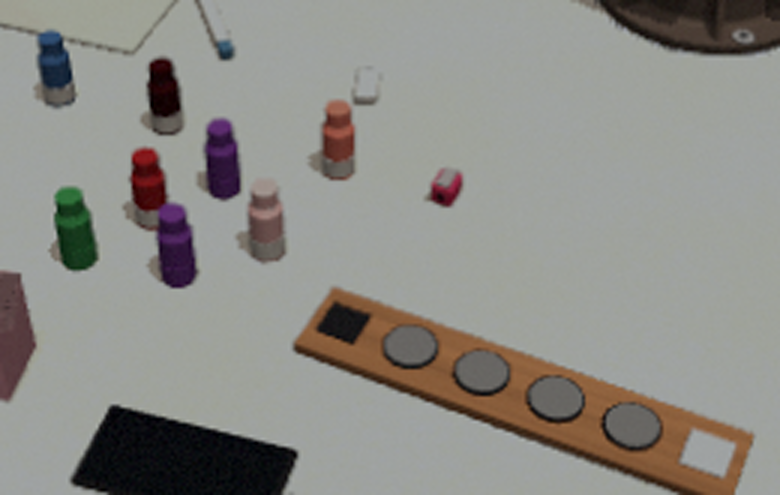

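White is at +y, so pad_1 (y≈0.197) gets pale, then coral, crimson and maroon toward −y. The four red bottles with white bands in the crop match the description. Next I'll get exact centres and choose the grasp yaw for each from clearance.

```bash
python3 - <<'E'
from h import *
pix={}
H,W=384,512
allp={}
def cloud(c):
    u,v=np.meshgrid(np.arange(W),np.arange(H))
    p=np.stack([(u-c['cx'])/c['fx'],(v-c['cy'])/c['fy']],-1);q=p.copy()
    for _ in range(10): q=p/(1+c['k1']*(q**2).sum(-1,keepdims=True))
    X=np.concatenate([q,np.ones((H,W,1))],-1)*c['range_z'][...,None]
    return (X-np.array(c['t']))@np.array(c['R'])
E=dict(blue=(.5247,-.4376),maroon=(.4996,-.3226),purpA=(.541,-.219),purpB=(.6464,-.188),green=(.678,-.271),pale=(.582,-.146),coral=(.4625,-.1555))
cs=np.load('scene.npy',allow_pickle=True).item()
E['crimson']=onplane(cs,173.7,178,.072)[:2]
C={}
for n in('scene','side'):
    c=np.load(n+'.npy',allow_pickle=True).item();P=cloud(c);Q=P[(c['range_z']>0)];I=c['image'][c['range_z']>0].astype(int)
    T=Q[(Q[:,2]>.066)&(Q[:,2]<.079)]
    for k,e in E.items():
        m=T[np.hypot(*(T[:,:2]-e).T)<.022]
        lo,hi=m.min(0),m.max(0);C.setdefault(k,[]).append(m.mean(0)[:2])
    a=Q[(Q[:,2]>.08)&(Q[:,2]<.3)&(Q[:,0]>.35)&(Q[:,0]<1)&(Q[:,1]>-.6)&(Q[:,1]<.35)]
    if n=='scene': print('tall',a.min(0),a.max(0),len(a)); tall=a
    # pads: gray blobs on stand top
    near=(np.abs(P[...,2]-.016)<.008)&(P[...,0]>.5)&(P[...,0]<.7)&(P[...,1]>-.08)&(P[...,1]<.3)
    im=c['image'].astype(int);sat=im.max(2)-im.min(2);g=near&(sat<25)&(im.max(2)>35)
    stand=near&(sat>35)
    k,lab,st,ce=cv2.connectedComponentsWithStats(g.astype(np.uint8),connectivity=4)
    for i in range(1,k):
        if 40<st[i,4]<600: print(n,ce[i].round(1),st[i,4],onplane(c,*ce[i],.016).round(4))
for k in C: print(k,[x.round(4) for x in C[k]])
C={k:np.mean(v,0) for k,v in C.items()}
for k in('pale','coral','crimson','maroon'):
    out=[]
    for psi in range(-90,90,5):
        p=np.deg2rad(psi);d=np.array([np.sin(p),-np.cos(p)]);n=np.array([-d[1],d[0]]);cl=9
        for o in C:
            if o==k: continue
            w=C[o]-C[k];a,b=abs(w@d),w@n
            dx=max(.023-a,a-.046,0);dy=max(abs(b)-.011,0);cl=min(cl,np.hypot(dx,dy)-.015)
        w=tall[:,:2]-C[k];bd=((abs(w@d)<.1)&(abs(w@n)<.045)).sum()
        out.append((round(cl*1000),psi,int(bd)))
    print(k,sorted(out)[::-1][:14])
E
```

```text
tall [ 0.73975702 -0.46092694  0.08003201] [0.89957069 0.34994503 0.17614339] 3696
scene [261.3 239.9] 191 [0.615  0.0162 0.016 ]
scene [285.2 248.4] 200 [0.6068 0.0757 0.016 ]
scene [309.9 257.2] 211 [0.5984 0.1352 0.016 ]
scene [335.3 266.3] 222 [0.5902 0.1946 0.016 ]
scene [360.4 275.7] 188 [0.5839 0.2521 0.016 ]
side [230.8 194.2] 86 [ 0.6235 -0.0378  0.016 ]
side [232.4 206.9] 124 [0.6156 0.0213 0.016 ]
side [234.3 220.7] 138 [0.6073 0.0807 0.016 ]
side [236.2 235.7] 154 [0.5994 0.1393 0.016 ]
side [238.5 252.2] 180 [0.5911 0.1985 0.016 ]
side [240.9 269.9] 169 [0.5832 0.2559 0.016 ]
blue [array([ 0.5249, -0.438 ]), array([ 0.5244, -0.4368])]
maroon [array([ 0.4996, -0.3232]), array([ 0.5   , -0.3212])]
purpA [array([ 0.5387, -0.2242]), array([ 0.5403, -0.2233])]
purpB [array([ 0.6464, -0.1883]), array([ 0.647 , -0.1877])]
green [array([ 0.6778, -0.2713]), array([ 0.6783, -0.2687])]
pale [array([ 0.5822, -0.1477]), array([ 0.5816, -0.1446])]
coral [array([ 0.4623, -0.1566]), array([ 0.4622, -0.1543])]
crimson [array([ 0.6049, -0.2521]), array([ 0.6062, -0.2511])]
pale [(35, -70, 0), (33, -65, 0), (32, 5, 0), (32, -75, 0), (31, 10, 0), (31, -60, 0), (30, 0, 0), (29, -55, 0), (28, -5, 0), (28, -80, 0), (27, 15, 0), (27, -10, 0), (27, -25, 0), (27, -30, 0)]
coral [(75, -30, 0), (73, -25, 0), (72, -35, 0), (70, -20, 0), (69, -40, 0), (66, -15, 0), (66, -45, 0), (63, -50, 0), (62, -10, 0), (61, -55, 0), (59, -5, 0), (59, -60, 0), (58, -65, 0), (58, -70, 0)]
crimson [(30, 15, 0), (27, 20, 0), (27, 10, 0), (23, 25, 0), (23, 5, 0), (20, 0, 0), (20, -70, 0), (19, 30, 0), (19, -65, 0), (17, -5, 0), (17, -60, 0), (17, -75, 0), (16, 35, 0), (15, -10, 0)]
maroon [(78, 75, 0), (75, 80, 0), (75, 70, 0), (72, 85, 0), (72, 65, 0), (69, -90, 0), (68, 60, 0), (67, -85, 0), (65, 55, 0), (65, -80, 0), (62, 50, 0), (61, -75, 0), (60, 45, 0), (58, 40, 0)]
```

A yaw of −75 clears every bottle and also suits placement, since the jaws then close across the row. Moving above pale.

apply_moves(
  targets=[
    {"dp":[0.015,-0.03,0],"yaw":-4},
    {"dp":[0.03,-0.06,0],"yaw":-8},
    {"dp":[0.045,-0.095,0],"yaw":-12},
    {"dp":[0.06,-0.13,0],"yaw":-16},
    {"dp":[0.08,-0.165,0],"yaw":-20},
    {"dp":[0.095,-0.2,0],"yaw":-24},
    {"dp":[0.11,-0.235,0],"yaw":-28},
    {"dp":[0.13,-0.27,0],"yaw":-32},
    {"dp":[0.145,-0.305,0],"yaw":-36},
    {"dp":[0.165,-0.34,0],"yaw":-40},
    {"dp":[0.18,-0.375,0],"yaw":-44},
    {"dp":[0.2,-0.41,0],"yaw":-48},
    {"dp":[0.215,-0.445,0],"yaw":-52},
    {"dp":[0.235,-0.48,0],"yaw":-55},
    {"dp":[0.25,-0.515,0],"yaw":-58},
    {"dp":[0.27,-0.55,0],"yaw":-58},
    {"dp":[0.285,-0.585,0],"yaw":-58},
    {"dp":[0.3,-0.62,0],"yaw":-58},
    {"dp":[0.32,-0.655,0],"yaw":-58},
    {"dp":[0.335,-0.69,0],"yaw":-58},
  ],
  grip=-0.1,
  squeeze=12,
)

```text
time_s: 1.77
tcp_pos: [0.5325, -0.0463, 0.2484]
eef_rot: [-180.0, -0.0, -74.9]
contact_force: [0.4, 0.9, 0.1]
gripper_width: 0.0482
gripper_force: 0.0
```

apply_moves(
  targets=[
    {"dp":[0.015,-0.03,-0.01],"yaw":0},
    {"dp":[0.03,-0.06,-0.02],"yaw":0},
    {"dp":[0.04,-0.08,-0.035],"yaw":0},
    {"dp":[0.047,-0.095,-0.045],"yaw":0},
    {"dp":[0.05,-0.102,-0.05],"yaw":0},
    {"dp":[0.05,-0.102,-0.05],"yaw":0},
    {"dp":[0.05,-0.102,-0.05],"yaw":0},
    {"dp":[0.05,-0.102,-0.05],"yaw":0},
  ],
)

```text
time_s: 2.43
tcp_pos: [0.5818, -0.1457, 0.1992]
eef_rot: [-180.0, -0.0, -74.9]
contact_force: [0.8, -0.0, -0.1]
gripper_width: 0.0484
gripper_force: 0.0
```

```bash
cat >> h.py <<'E'
from scipy.spatial.transform import Rotation as Ro
def wrist():
    s=get_state();c=cams.capture('wrist')
    T=np.eye(4);T[:3,:3]=Ro.from_euler('xyz',s['eef_rot'],degrees=True).as_matrix();T[:3,3]=s['tcp_pos']
    M=np.linalg.inv(T@np.array(c['T_tool_cam']));c['R']=M[:3,:3];c['t']=M[:3,3]
    return s,c
def cloud(c):
    H,W=c['range_z'].shape
    u,v=np.meshgrid(np.arange(W),np.arange(H))
    p=np.stack([(u-c['cx'])/c['fx'],(v-c['cy'])/c['fy']],-1);q=p.copy()
    for _ in range(10): q=p/(1+c['k1']*(q**2).sum(-1,keepdims=True))
    X=np.concatenate([q,np.ones((H,W,1))],-1)*c['range_z'][...,None]
    return (X-c['t'])@c['R']
def tops(c,lo=.066,hi=.079):
    P=cloud(c);m=((P[...,2]>lo)&(P[...,2]<hi)&(c['range_z']>0)).astype(np.uint8)
    k,l,st,ce=cv2.connectedComponentsWithStats(m)
    for i in range(1,k):
        if st[i,4]>150:
            a=P[l==i];(u,v),rr=cv2.minEnclosingCircle(np.argwhere(l==i)[:,::-1].astype(np.float32))
            print(ce[i].round(),st[i,4],'mean',a.mean(0).round(4),'circ',onplane(c,u,v,.072).round(4),'ext',np.ptp(a,0).round(3),c['image'][l==i].mean(0).round())
E
python3 - <<'E'
from h import *
s,c=wrist();save(c,'w1.png');print(s['time_s'],s['tcp_pos'],s['eef_rot'],s['gripper_width']);tops(c)
E
```

```text
2.4333 [ 0.58178603 -0.14569546  0.19922721] [-1.79959073e+02 -9.76727559e-03 -7.49153890e+01] 0.04840681013711695
[43. 29.] 566 mean [ 0.7864 -0.235   0.0723] circ [ 0.7993 -0.2356  0.072 ] ext [0.055 0.049 0.013] [99. 65. 63.]
[179.  14.] 708 mean [ 0.6773 -0.272   0.0716] circ [ 0.6779 -0.2714  0.072 ] ext [0.022 0.022 0.008] [ 58. 159.  71.]
[409.  12.] 647 mean [ 0.5002 -0.3237  0.0714] circ [ 0.4993 -0.3236  0.072 ] ext [0.023 0.021 0.008] [59. 15. 18.]
[260.  61.] 648 mean [ 0.6056 -0.2539  0.0718] circ [ 0.6057 -0.254   0.072 ] ext [0.022 0.022 0.008] [140.  27.  29.]
[325. 116.] 556 mean [ 0.5409 -0.2264  0.0716] circ [ 0.5411 -0.2265  0.072 ] ext [0.023 0.022 0.008] [85. 40. 93.]
[194. 123.] 575 mean [ 0.6471 -0.1911  0.0717] circ [ 0.6468 -0.1914  0.072 ] ext [0.023 0.023 0.007] [89. 47. 98.]
[254. 188.] 488 mean [ 0.582  -0.1485  0.0717] circ [ 0.582 -0.149  0.072] ext [0.022 0.022 0.008] [162. 115. 101.]
[378. 210.] 443 mean [ 0.4635 -0.1577  0.0714] circ [ 0.4639 -0.1577  0.072 ] ext [0.022 0.022 0.008] [154.  66.  49.]
```

View pics/w1.png

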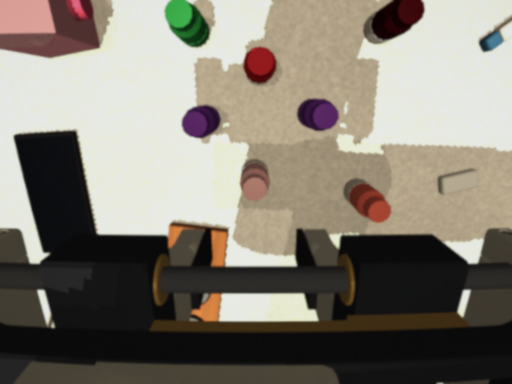

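The wrist view shows pale under the jaws at (255,185), column-centred between the fingers, with its neighbours clear. Descending.

apply_moves(
  targets=[
    {"dp":[0,-0.0015,-0.02],"yaw":0},
    {"dp":[0,-0.0015,-0.05],"yaw":0},
    {"dp":[0,-0.0015,-0.08],"yaw":0},
    {"dp":[0,-0.0015,-0.105],"yaw":0},
    {"dp":[0,-0.0015,-0.125],"yaw":0},
    {"dp":[0,-0.0015,-0.14],"yaw":0},
    {"dp":[0,-0.0015,-0.15],"yaw":0},
    {"dp":[0,-0.0015,-0.157],"yaw":0},
    {"dp":[0,-0.0015,-0.159],"yaw":0},
    {"dp":[0,-0.0015,-0.159],"yaw":0},
  ],
)

```text
time_s: 3.32
tcp_pos: [0.5821, -0.1475, 0.0399]
eef_rot: [-180.0, -0.0, -74.9]
contact_force: [0.8, 1.1, -0.1]
gripper_width: 0.0483
gripper_force: 0.0
```

apply_moves(
  targets=[
    {"dp":[0,0,0],"yaw":0},
    {"dp":[0,0,0],"yaw":0},
    {"dp":[0,0,0],"yaw":0},
    {"dp":[0,0,0],"yaw":0},
    {"dp":[0,0,0],"yaw":0},
    {"dp":[0,0,0],"yaw":0},
    {"dp":[0,0,0.005],"yaw":0},
    {"dp":[0,0,0.01],"yaw":0},
  ],
  grip=0.8,
  squeeze=12,
)

```text
time_s: 3.98
tcp_pos: [0.5814, -0.1479, 0.0496]
eef_rot: [179.9, 0.0, -75.0]
contact_force: [-0.2, 0.3, 0.2]
gripper_width: 0.0296
gripper_force: 12.0
```

apply_moves(
  targets=[
    {"dp":[0,0,0.015],"yaw":0},
    {"dp":[0,0,0.04],"yaw":0},
    {"dp":[0,0,0.065],"yaw":0},
    {"dp":[0,0.005,0.09],"yaw":0},
    {"dp":[0,0.02,0.1],"yaw":0},
    {"dp":[0.001,0.04,0.105],"yaw":0},
    {"dp":[0.002,0.07,0.105],"yaw":0},
    {"dp":[0.003,0.1,0.105],"yaw":0},
    {"dp":[0.004,0.13,0.105],"yaw":0},
    {"dp":[0.005,0.16,0.105],"yaw":0},
    {"dp":[0.006,0.19,0.105],"yaw":0},
    {"dp":[0.007,0.22,0.105],"yaw":0},
    {"dp":[0.008,0.25,0.105],"yaw":0},
    {"dp":[0.009,0.28,0.105],"yaw":0},
    {"dp":[0.009,0.305,0.105],"yaw":0},
    {"dp":[0.009,0.325,0.105],"yaw":0},
    {"dp":[0.009,0.338,0.105],"yaw":0},
    {"dp":[0.009,0.344,0.105],"yaw":0},
    {"dp":[0.009,0.344,0.105],"yaw":0},
    {"dp":[0.009,0.344,0.105],"yaw":0},
  ],
)

```text
time_s: 5.65
tcp_pos: [0.5906, 0.1956, 0.1545]
eef_rot: [180.0, -0.0, -74.9]
contact_force: [-0.5, -0.4, -0.4]
gripper_width: 0.0295
gripper_force: 12.0
```

```bash
python3 - <<'E'
from h import *
s,c=wrist();save(c,'w2.png');print(s['time_s'],s['tcp_pos'],s['eef_rot'],s['gripper_width'])
P=cloud(c);im=c['image'].astype(int);sat=im.max(2)-im.min(2)
near=(abs(P[...,2]-.014)<.01)&(P[...,0]>.5)&(P[...,0]<.7)&(P[...,1]>-.08)&(P[...,1]<.3)
g=(near&(sat<35)&(im.max(2)>40)).astype(np.uint8)
k,l,st,ce=cv2.connectedComponentsWithStats(g,connectivity=4)
for i in range(1,k):
    if st[i,4]>300:
        (u,v),rr=cv2.minEnclosingCircle(np.argwhere(l==i)[:,::-1].astype(np.float32));print(st[i],rr,onplane(c,u,v,.016).round(4),onplane(c,*ce[i],.016).round(4))
E
```

```text
5.65 [0.5905792  0.19556138 0.15450888] [ 1.79971319e+02 -1.00157236e-02 -7.49484051e+01] 0.029526572329040855
[ 245   25   50   54 2109] 26.794151306152344 [0.609  0.0764 0.016 ] [0.6088 0.0763 0.016 ]
[ 237   98   47   49 1796] 24.260297775268555 [0.6009 0.1353 0.016 ] [0.6008 0.1353 0.016 ]
[ 230  165   44   43 1456] 21.974273681640625 [0.5928 0.194  0.016 ] [0.5927 0.1943 0.016 ]
```

View pics/w2.png

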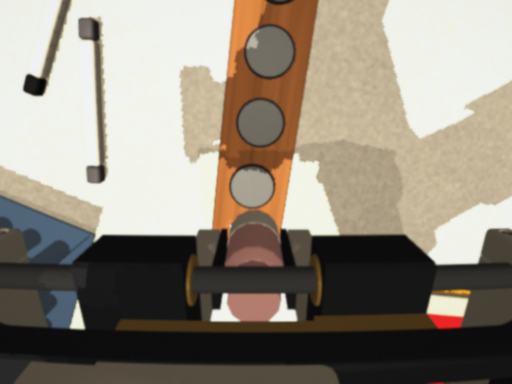

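The picture shows pad_1 at (252,187), pad_2 at (260,122) and pad_3 at (269,52), with pale held at (254,270). Lowering it onto pad_1.

apply_moves(
  targets=[
    {"dp":[0.0015,0,-0.015],"yaw":0},
    {"dp":[0.0015,0,-0.035],"yaw":0},
    {"dp":[0.0015,0,-0.055],"yaw":0},
    {"dp":[0.0015,0,-0.073],"yaw":0},
    {"dp":[0.0015,0,-0.085],"yaw":0},
    {"dp":[0.0015,0,-0.092],"yaw":0},
    {"dp":[0.0015,0,-0.096],"yaw":0},
    {"dp":[0.0015,0,-0.098],"yaw":0},
    {"dp":[0.0015,0,-0.0985],"yaw":0},
    {"dp":[0.0015,0,-0.0985],"yaw":0},
  ],
)

```text
time_s: 6.53
tcp_pos: [0.5927, 0.1963, 0.0568]
eef_rot: [-179.9, 0.0, -74.9]
contact_force: [0.6, -0.5, -0.5]
gripper_width: 0.0298
gripper_force: 12.0
```

apply_moves(
  targets=[
    {"dp":[0,0,0],"yaw":0},
    {"dp":[0,0,0],"yaw":0},
    {"dp":[0,0,0],"yaw":0},
    {"dp":[0,0,0],"yaw":0},
    {"dp":[0,0,0.01],"yaw":0},
    {"dp":[0,0,0.03],"yaw":0},
    {"dp":[0,0,0.055],"yaw":0},
    {"dp":[0,0,0.08],"yaw":0},
    {"dp":[0,0,0.1],"yaw":0},
    {"dp":[0,0,0.1],"yaw":0},
  ],
  grip=-0.1,
)

```text
time_s: 7.37
tcp_pos: [0.5947, 0.1973, 0.162]
eef_rot: [-179.5, 0.1, -74.9]
contact_force: [0.6, 0.0, -0.0]
gripper_width: 0.0483
gripper_force: 0.0
```

```bash
python3 - <<'E'
from h import *
s,c=wrist();print(s['time_s'],s['tcp_pos'],s['gripper_width']);tops(c,.08,.098)
for n in('scene','side'):
    c=cams.capture(n);P=cloud(c);Q=P[(c['range_z']>0)&(P[...,2]>.081)&(P[...,2]<.097)]
    m=Q[np.hypot(Q[:,0]-.592,Q[:,1]-.196)<.03];print(n,len(m),m.mean(0),np.ptp(m,0))
E
```

```text
7.3667 [0.59465406 0.19728493 0.16198205] 0.048309024893252214
[257. 210.] 746 mean [0.5931 0.1955 0.0875] circ [0.5916 0.2008 0.072 ] ext [0.023 0.023 0.01 ] [213. 193. 173.]
scene 89 [0.59380702 0.19694882 0.08755749] [0.02270289 0.02188088 0.01039076]
side 68 [0.59229036 0.20036557 0.08686945] [0.0187843  0.02544014 0.00971215]
```

Pale stands 1–2 mm off its pad centre. Now coral.

apply_moves(
  targets=[
    {"dp":[-0.005,-0.015,0],"yaw":0},
    {"dp":[-0.015,-0.04,0],"yaw":0},
    {"dp":[-0.026,-0.07,0],"yaw":0},
    {"dp":[-0.037,-0.1,0],"yaw":0},
    {"dp":[-0.048,-0.13,0],"yaw":0},
    {"dp":[-0.059,-0.16,0],"yaw":0},
    {"dp":[-0.07,-0.19,0],"yaw":0},
    {"dp":[-0.081,-0.22,0],"yaw":0},
    {"dp":[-0.092,-0.25,0],"yaw":0},
    {"dp":[-0.103,-0.28,0],"yaw":0},
    {"dp":[-0.113,-0.308,0],"yaw":0},
    {"dp":[-0.121,-0.33,0],"yaw":0},
    {"dp":[-0.126,-0.345,0],"yaw":0},
    {"dp":[-0.1295,-0.353,0],"yaw":0},
    {"dp":[-0.1295,-0.353,-0.015],"yaw":0},
    {"dp":[-0.1295,-0.353,-0.03],"yaw":0},
    {"dp":[-0.1295,-0.353,-0.03],"yaw":0},
    {"dp":[-0.1295,-0.353,-0.03],"yaw":0},
  ],
)

```text
time_s: 9.02
tcp_pos: [0.4619, -0.1568, 0.1253]
eef_rot: [179.8, 0.0, -74.9]
contact_force: [0.6, -0.2, 0.4]
gripper_width: 0.0483
gripper_force: 0.0
```

```bash
python3 - <<'E'
from h import *
s,c=wrist();print(s['time_s'],s['tcp_pos'],s['gripper_width']);tops(c)
E
```

```text
9.0167 [ 0.46190418 -0.15680053  0.12527063] 0.04833023162495039
[62. 16.] 1196 mean [ 0.6037 -0.2528  0.0714] circ [ 0.6037 -0.2535  0.072 ] ext [0.024 0.02  0.008] [180.  24.  27.]
[159.  87.] 1187 mean [ 0.5393 -0.2266  0.0716] circ [ 0.539 -0.227  0.072] ext [0.023 0.023 0.008] [138.  64. 153.]
[  4. 105.] 249 mean [ 0.6375 -0.1918  0.0696] circ [ 0.6379 -0.192   0.072 ] ext [0.008 0.021 0.007] [61. 25. 70.]
[253. 220.] 862 mean [ 0.4624 -0.158   0.0716] circ [ 0.4624 -0.1581  0.072 ] ext [0.023 0.023 0.007] [162.  71.  52.]
```

apply_moves(
  targets=[
    {"dp":[0,0,-0.015],"yaw":0},
    {"dp":[0,0,-0.035],"yaw":0},
    {"dp":[0,0,-0.055],"yaw":0},
    {"dp":[0,0,-0.07],"yaw":0},
    {"dp":[0,0,-0.08],"yaw":0},
    {"dp":[0,0,-0.085],"yaw":0},
    {"dp":[0,0,-0.0855],"yaw":0},
    {"dp":[0,0,-0.0855],"yaw":0},
    {"dp":[0,0,-0.0855],"yaw":0},
  ],
)

```text
time_s: 9.82
tcp_pos: [0.4635, -0.1567, 0.0415]
eef_rot: [-179.9, -0.0, -74.9]
contact_force: [-0.3, -0.6, -0.6]
gripper_width: 0.0481
gripper_force: 0.0
```

apply_moves(
  targets=[
    {"dp":[0,0,0],"yaw":0},
    {"dp":[0,0,0],"yaw":0},
    {"dp":[0,0,0],"yaw":0},
    {"dp":[0,0,0],"yaw":0},
    {"dp":[0,0,0],"yaw":0},
    {"dp":[0,0,0],"yaw":0},
  ],
  grip=0.8,
)

```text
time_s: 10.32
tcp_pos: [0.4629, -0.1569, 0.0409]
eef_rot: [-180.0, -0.0, -74.9]
contact_force: [-2.1, 0.9, 5.9]
gripper_width: 0.0298
gripper_force: 12.0
```

apply_moves(
  targets=[
    {"dp":[0,0,0.01],"yaw":0},
    {"dp":[0,0,0.035],"yaw":0},
    {"dp":[0,0,0.065],"yaw":0},
    {"dp":[0.003,0.006,0.09],"yaw":0},
    {"dp":[0.01,0.02,0.108],"yaw":0},
    {"dp":[0.02,0.043,0.115],"yaw":0},
    {"dp":[0.033,0.07,0.115],"yaw":0},
    {"dp":[0.046,0.099,0.115],"yaw":0},
    {"dp":[0.06,0.128,0.115],"yaw":0},
    {"dp":[0.073,0.157,0.115],"yaw":0},
    {"dp":[0.087,0.186,0.115],"yaw":0},
    {"dp":[0.1,0.214,0.115],"yaw":0},
    {"dp":[0.112,0.24,0.115],"yaw":0},
    {"dp":[0.122,0.262,0.115],"yaw":0},
    {"dp":[0.13,0.279,0.115],"yaw":0},
    {"dp":[0.135,0.289,0.115],"yaw":0},
    {"dp":[0.137,0.2935,0.115],"yaw":0},
    {"dp":[0.137,0.2935,0.115],"yaw":0},
    {"dp":[0.137,0.2935,0.1],"yaw":0},
    {"dp":[0.137,0.2935,0.085],"yaw":0},
  ],
)

```text
time_s: 11.98
tcp_pos: [0.5999, 0.1358, 0.1262]
eef_rot: [-179.9, 0.0, -75.0]
contact_force: [-0.5, -0.1, -1.2]
gripper_width: 0.03
gripper_force: 12.0
```

apply_moves(
  targets=[
    {"dp":[0,0,-0.018],"yaw":0},
    {"dp":[0,0,-0.036],"yaw":0},
    {"dp":[0,0,-0.05],"yaw":0},
    {"dp":[0,0,-0.06],"yaw":0},
    {"dp":[0,0,-0.065],"yaw":0},
    {"dp":[0,0,-0.066],"yaw":0},
    {"dp":[0,0,-0.066],"yaw":0},
    {"dp":[0,0,-0.066],"yaw":0},
    {"dp":[0,0,-0.066],"yaw":0},
  ],
)

```text
time_s: 12.73
tcp_pos: [0.6003, 0.1369, 0.0606]
eef_rot: [-179.9, 0.0, -74.9]
contact_force: [0.2, 0.6, -0.1]
gripper_width: 0.0299
gripper_force: 12.0
```

Another 3 mm down, then release and rise.

apply_moves(
  targets=[
    {"dp":[0,0,-0.0015],"yaw":0},
    {"dp":[0,0,-0.003],"yaw":0},
    {"dp":[0,0,-0.003],"yaw":0},
    {"dp":[0,0,-0.003],"yaw":0},
  ],
)

```text
time_s: 13.07
tcp_pos: [0.6001, 0.1369, 0.057]
eef_rot: [-180.0, 0.0, -74.9]
contact_force: [-0.1, -0.0, 2.7]
gripper_width: 0.0296
gripper_force: 12.0
```

apply_moves(
  targets=[
    {"dp":[0,0,0],"yaw":0},
    {"dp":[0,0,0],"yaw":0},
    {"dp":[0,0,0],"yaw":0},
    {"dp":[0,0,0],"yaw":0},
    {"dp":[0,0,0.01],"yaw":0},
    {"dp":[0,0,0.03],"yaw":0},
    {"dp":[0,0,0.055],"yaw":0},
    {"dp":[0,0,0.08],"yaw":0},
    {"dp":[0,0,0.1],"yaw":0},
    {"dp":[0,0,0.1],"yaw":0},
  ],
  grip=-0.1,
)

```text
time_s: 13.9
tcp_pos: [0.6022, 0.1375, 0.1623]
eef_rot: [-179.6, 0.0, -74.9]
contact_force: [1.5, 1.0, 0.8]
gripper_width: 0.0481
gripper_force: 0.0
```

```bash
python3 - <<'E'
from h import *
s,c=wrist();print(s['time_s'],s['tcp_pos'],s['gripper_width']);tops(c,.08,.098)
E
```

```text
13.9 [0.60217134 0.13753213 0.16229568] 0.048080198061262736
[257. 210.] 746 mean [0.6004 0.1359 0.0875] circ [0.5988 0.1413 0.072 ] ext [0.022 0.023 0.01 ] [214. 129.  94.]
```

Coral is good. Crimson next.

apply_moves(
  targets=[
    {"dp":[0,-0.015,0],"yaw":0},
    {"dp":[0.001,-0.04,0],"yaw":0},
    {"dp":[0.001,-0.07,0],"yaw":0},
    {"dp":[0.002,-0.1,0],"yaw":0},
    {"dp":[0.002,-0.13,0],"yaw":0},
    {"dp":[0.003,-0.16,0],"yaw":0},
    {"dp":[0.003,-0.19,0],"yaw":0},
    {"dp":[0.004,-0.22,0],"yaw":0},
    {"dp":[0.004,-0.25,0],"yaw":0},
    {"dp":[0.005,-0.28,0],"yaw":0},
    {"dp":[0.005,-0.31,0],"yaw":0},
    {"dp":[0.005,-0.34,0],"yaw":0},
    {"dp":[0.005,-0.365,0],"yaw":0},
    {"dp":[0.005,-0.38,0],"yaw":0},
    {"dp":[0.005,-0.389,0],"yaw":0},
    {"dp":[0.005,-0.389,-0.015],"yaw":0},
    {"dp":[0.005,-0.389,-0.025],"yaw":0},
    {"dp":[0.005,-0.389,-0.03],"yaw":0},
    {"dp":[0.005,-0.389,-0.03],"yaw":0},
    {"dp":[0.005,-0.389,-0.03],"yaw":0},
  ],
)

```text
time_s: 15.62
tcp_pos: [0.6047, -0.2517, 0.1263]
eef_rot: [179.9, 0.0, -74.9]
contact_force: [0.0, 0.1, 0.0]
gripper_width: 0.0485
gripper_force: 0.0
```

```bash
python3 - <<'E'
from h import *
s,c=wrist();print(s['time_s'],s['tcp_pos'],s['gripper_width']);tops(c)
E
```

```text
15.6167 [ 0.60472232 -0.25165805  0.12627809] 0.04853010700449936
[  7. 163.] 580 mean [ 0.7768 -0.2481  0.0713] circ [ 0.7789 -0.2526  0.072 ] ext [0.015 0.038 0.013] [92. 58. 58.]
[435. 158.] 1001 mean [ 0.5014 -0.3259  0.0713] circ [ 0.5023 -0.3263  0.072 ] ext [0.023 0.022 0.008] [60. 17. 19.]
[154. 164.] 992 mean [ 0.6778 -0.2738  0.0716] circ [ 0.6778 -0.2738  0.072 ] ext [0.023 0.023 0.008] [ 41. 102.  48.]
[253. 217.] 866 mean [ 0.606  -0.2551  0.0717] circ [ 0.606  -0.2553  0.072 ] ext [0.023 0.022 0.009] [111.  18.  19.]
```

apply_moves(
  targets=[
    {"dp":[0.001,-0.0015,-0.015],"yaw":0},
    {"dp":[0.001,-0.0015,-0.035],"yaw":0},
    {"dp":[0.001,-0.0015,-0.055],"yaw":0},
    {"dp":[0.001,-0.0015,-0.07],"yaw":0},
    {"dp":[0.001,-0.0015,-0.08],"yaw":0},
    {"dp":[0.001,-0.0015,-0.0855],"yaw":0},
    {"dp":[0.001,-0.0015,-0.086],"yaw":0},
    {"dp":[0.001,-0.0015,-0.086],"yaw":0},
    {"dp":[0.001,-0.0015,-0.086],"yaw":0},
  ],
)

```text
time_s: 16.42
tcp_pos: [0.6066, -0.2539, 0.0417]
eef_rot: [-179.9, -0.0, -74.9]
contact_force: [-0.4, -0.3, -0.6]
gripper_width: 0.0482
gripper_force: 0.0
```

apply_moves(
  targets=[
    {"dp":[0,0,0],"yaw":0},
    {"dp":[0,0,0],"yaw":0},
    {"dp":[0,0,0],"yaw":0},
    {"dp":[0,0,0],"yaw":0},
    {"dp":[0,0,0],"yaw":0},
    {"dp":[0,0,0],"yaw":0},
  ],
  grip=0.8,
)

```text
time_s: 16.92
tcp_pos: [0.606, -0.2539, 0.0411]
eef_rot: [-180.0, -0.0, -74.9]
contact_force: [-0.5, 0.8, 4.5]
gripper_width: 0.0296
gripper_force: 12.0
```

apply_moves(
  targets=[
    {"dp":[0,0,0.01],"yaw":0},
    {"dp":[0,0,0.035],"yaw":0},
    {"dp":[0,0,0.065],"yaw":0},
    {"dp":[0,0.003,0.09],"yaw":0},
    {"dp":[0,0.015,0.108],"yaw":0},
    {"dp":[0,0.04,0.115],"yaw":0},
    {"dp":[0,0.07,0.115],"yaw":0},
    {"dp":[0.001,0.1,0.115],"yaw":0},
    {"dp":[0.001,0.132,0.115],"yaw":0},
    {"dp":[0.001,0.165,0.115],"yaw":0},
    {"dp":[0.001,0.198,0.115],"yaw":0},
    {"dp":[0.002,0.23,0.115],"yaw":0},
    {"dp":[0.002,0.26,0.115],"yaw":0},
    {"dp":[0.002,0.288,0.115],"yaw":0},
    {"dp":[0.002,0.31,0.115],"yaw":0},
    {"dp":[0.002,0.324,0.115],"yaw":0},
    {"dp":[0.002,0.331,0.115],"yaw":0},
    {"dp":[0.002,0.331,0.115],"yaw":0},
    {"dp":[0.002,0.331,0.1],"yaw":0},
    {"dp":[0.002,0.331,0.085],"yaw":0},
  ],
)

```text
time_s: 18.58
tcp_pos: [0.6084, 0.0763, 0.1263]
eef_rot: [-179.9, 0.0, -75.0]
contact_force: [-0.1, -0.1, -0.8]
gripper_width: 0.0294
gripper_force: 12.0
```

apply_moves(
  targets=[
    {"dp":[0,0,-0.018],"yaw":0},
    {"dp":[0,0,-0.036],"yaw":0},
    {"dp":[0,0,-0.05],"yaw":0},
    {"dp":[0,0,-0.06],"yaw":0},
    {"dp":[0,0,-0.065],"yaw":0},
    {"dp":[0,0,-0.067],"yaw":0},
    {"dp":[0,0,-0.0685],"yaw":0},
    {"dp":[0,0,-0.0685],"yaw":0},
    {"dp":[0,0,-0.0685],"yaw":0},
    {"dp":[0,0,-0.0685],"yaw":0},
  ],
)

```text
time_s: 19.42
tcp_pos: [0.6082, 0.0773, 0.0578]
eef_rot: [-179.9, 0.0, -74.9]
contact_force: [-0.2, 0.4, -0.6]
gripper_width: 0.0296
gripper_force: 12.0
```

Release.

apply_moves(
  targets=[
    {"dp":[0,0,-0.0005],"yaw":0},
    {"dp":[0,0,-0.0005],"yaw":0},
    {"dp":[0,0,-0.0005],"yaw":0},
    {"dp":[0,0,-0.0005],"yaw":0},
    {"dp":[0,0,0.01],"yaw":0},
    {"dp":[0,0,0.03],"yaw":0},
    {"dp":[0,0,0.055],"yaw":0},
    {"dp":[0,0,0.08],"yaw":0},
    {"dp":[0,0,0.1],"yaw":0},
    {"dp":[0,0,0.1],"yaw":0},
  ],
  grip=-0.1,
)

```text
time_s: 20.25
tcp_pos: [0.6103, 0.0778, 0.1629]
eef_rot: [-179.5, -0.0, -74.9]
contact_force: [1.0, 0.2, 1.2]
gripper_width: 0.0481
gripper_force: 0.0
```

```bash
python3 - <<'E'
from h import *
s,c=wrist();print(s['time_s'],s['tcp_pos'],s['gripper_width']);tops(c,.08,.098)
E
```

```text
20.25 [0.61029733 0.07780214 0.16289923] 0.0480672770605051
[257. 210.] 736 mean [0.6086 0.0761 0.0875] circ [0.607  0.0815 0.072 ] ext [0.022 0.023 0.01 ] [191.  28.  31.]
```

apply_moves(
  targets=[
    {"dp":[-0.004,-0.015,0],"yaw":0},
    {"dp":[-0.011,-0.04,0],"yaw":0},
    {"dp":[-0.019,-0.07,0],"yaw":0},
    {"dp":[-0.027,-0.1,0],"yaw":0},
    {"dp":[-0.035,-0.13,0],"yaw":0},
    {"dp":[-0.043,-0.16,0],"yaw":0},
    {"dp":[-0.051,-0.19,0],"yaw":0},
    {"dp":[-0.059,-0.22,0],"yaw":0},
    {"dp":[-0.067,-0.25,0],"yaw":0},
    {"dp":[-0.075,-0.28,0],"yaw":0},
    {"dp":[-0.083,-0.31,0],"yaw":0},
    {"dp":[-0.091,-0.34,0],"yaw":0},
    {"dp":[-0.098,-0.365,0],"yaw":0},
    {"dp":[-0.104,-0.387,0],"yaw":0},
    {"dp":[-0.107,-0.397,0],"yaw":0},
    {"dp":[-0.108,-0.401,0],"yaw":0},
    {"dp":[-0.108,-0.401,-0.015],"yaw":0},
    {"dp":[-0.108,-0.401,-0.03],"yaw":0},
    {"dp":[-0.108,-0.401,-0.03],"yaw":0},
    {"dp":[-0.108,-0.401,-0.03],"yaw":0},
  ],
)

```text
time_s: 21.97
tcp_pos: [0.4992, -0.3231, 0.1264]
eef_rot: [179.9, 0.1, -74.9]
contact_force: [-0.5, -0.0, 0.3]
gripper_width: 0.0482
gripper_force: 0.0
```

```bash
python3 - <<'E'
from h import *
s,c=wrist();print(s['time_s'],s['tcp_pos'],s['gripper_width']);tops(c)
E
```

```text
21.9667 [ 0.4992309  -0.32312428  0.12636166] 0.04822221749377141
[264.  31.] 1303 mean [ 0.5242 -0.4391  0.0717] circ [ 0.5241 -0.439   0.072 ] ext [0.022 0.022 0.008] [ 54.  80. 110.]
[254. 217.] 870 mean [ 0.4998 -0.3267  0.0716] circ [ 0.4998 -0.327   0.072 ] ext [0.022 0.023 0.008] [35. 10. 11.]
[  6. 218.] 279 mean [ 0.6713 -0.278   0.0702] circ [ 0.6691 -0.2807  0.072 ] ext [0.013 0.015 0.007] [31. 99. 39.]
```

apply_moves(
  targets=[
    {"dp":[0,-0.0015,-0.015],"yaw":0},
    {"dp":[0,-0.0015,-0.035],"yaw":0},
    {"dp":[0,-0.0015,-0.055],"yaw":0},
    {"dp":[0,-0.0015,-0.07],"yaw":0},
    {"dp":[0,-0.0015,-0.08],"yaw":0},
    {"dp":[0,-0.0015,-0.0855],"yaw":0},
    {"dp":[0,-0.0015,-0.086],"yaw":0},
    {"dp":[0,-0.0015,-0.086],"yaw":0},
    {"dp":[0,-0.0015,-0.086],"yaw":0},
  ],
)

```text
time_s: 22.77
tcp_pos: [0.5006, -0.3255, 0.0421]
eef_rot: [-179.9, -0.1, -74.9]
contact_force: [0.3, -1.3, 0.3]
gripper_width: 0.0482
gripper_force: 0.0
```

apply_moves(
  targets=[
    {"dp":[0,0,0],"yaw":0},
    {"dp":[0,0,0],"yaw":0},
    {"dp":[0,0,0],"yaw":0},
    {"dp":[0,0,0],"yaw":0},
    {"dp":[0,0,0],"yaw":0},
    {"dp":[0,0,0],"yaw":0},
  ],
  grip=0.8,
)

```text
time_s: 23.27
tcp_pos: [0.5, -0.3254, 0.0415]
eef_rot: [-180.0, -0.0, -74.9]
contact_force: [-0.8, 0.5, 4.4]
gripper_width: 0.0294
gripper_force: 12.0
```

apply_moves(
  targets=[
    {"dp":[0,0,0.01],"yaw":0},
    {"dp":[0,0,0.035],"yaw":0},
    {"dp":[0,0,0.065],"yaw":0},
    {"dp":[0.001,0.003,0.09],"yaw":0},
    {"dp":[0.005,0.015,0.108],"yaw":0},
    {"dp":[0.013,0.038,0.115],"yaw":0},
    {"dp":[0.023,0.068,0.115],"yaw":0},
    {"dp":[0.034,0.1,0.115],"yaw":0},
    {"dp":[0.045,0.133,0.115],"yaw":0},
    {"dp":[0.056,0.166,0.115],"yaw":0},
    {"dp":[0.067,0.199,0.115],"yaw":0},
    {"dp":[0.078,0.231,0.115],"yaw":0},
    {"dp":[0.089,0.262,0.115],"yaw":0},
    {"dp":[0.098,0.29,0.115],"yaw":0},
    {"dp":[0.106,0.314,0.115],"yaw":0},
    {"dp":[0.112,0.332,0.115],"yaw":0},
    {"dp":[0.115,0.341,0.115],"yaw":0},
    {"dp":[0.116,0.3435,0.115],"yaw":0},
    {"dp":[0.116,0.3435,0.1],"yaw":0},
    {"dp":[0.116,0.3435,0.085],"yaw":0},
  ],
)

```text
time_s: 24.93
tcp_pos: [0.6161, 0.0179, 0.1268]
eef_rot: [-179.9, 0.0, -74.9]
contact_force: [0.1, -0.1, -0.8]
gripper_width: 0.0295
gripper_force: 12.0
```

apply_moves(
  targets=[
    {"dp":[0,0,-0.018],"yaw":0},
    {"dp":[0,0,-0.036],"yaw":0},
    {"dp":[0,0,-0.05],"yaw":0},
    {"dp":[0,0,-0.06],"yaw":0},
    {"dp":[0,0,-0.065],"yaw":0},
    {"dp":[0,0,-0.067],"yaw":0},
    {"dp":[0,0,-0.0685],"yaw":0},
    {"dp":[0,0,-0.0685],"yaw":0},
    {"dp":[0,0,-0.0685],"yaw":0},
    {"dp":[0,0,-0.0685],"yaw":0},
  ],
)

```text
time_s: 25.77
tcp_pos: [0.6162, 0.0183, 0.0583]
eef_rot: [-179.9, 0.0, -74.9]
contact_force: [0.4, -0.3, 0.0]
gripper_width: 0.0294
gripper_force: 12.0
```

apply_moves(
  targets=[
    {"dp":[0,0,-0.0005],"yaw":0},
    {"dp":[0,0,-0.0005],"yaw":0},
    {"dp":[0,0,-0.0005],"yaw":0},
    {"dp":[0,0,-0.0005],"yaw":0},
    {"dp":[0,0,0.01],"yaw":0},
    {"dp":[0,0,0.03],"yaw":0},
    {"dp":[0,0,0.055],"yaw":0},
    {"dp":[0,0,0.08],"yaw":0},
    {"dp":[0,0,0.11],"yaw":0},
    {"dp":[0,0,0.14],"yaw":0},
    {"dp":[0,0,0.16],"yaw":0},
    {"dp":[0,0.03,0.17],"yaw":0},
    {"dp":[0,0.06,0.17],"yaw":0},
    {"dp":[0,0.09,0.17],"yaw":0},
    {"dp":[0,0.12,0.17],"yaw":0},
    {"dp":[0,0.15,0.17],"yaw":0},
    {"dp":[0,0.18,0.17],"yaw":0},
    {"dp":[0,0.2,0.17],"yaw":0},
    {"dp":[0,0.2,0.17],"yaw":0},
    {"dp":[0,0.2,0.17],"yaw":0},
  ],
  grip=-0.1,
)

```text
time_s: 27.43
tcp_pos: [0.6155, 0.2192, 0.228]
eef_rot: [-180.0, -0.0, -74.8]
contact_force: [1.0, -0.8, 0.2]
gripper_width: 0.0482
gripper_force: 0.0
```

```bash
python3 - <<'E'
from h import *
s,c=wrist();save(c,'w3.png');print(s['time_s'],s['tcp_pos'],s['gripper_width']);tops(c,.08,.098)
E
```

```text
27.4333 [0.61551273 0.21924361 0.22803378] 0.048215959881826
[305.  33.] 634 mean [0.6087 0.078  0.0875] circ [0.6072 0.0744 0.072 ] ext [0.023 0.022 0.01 ] [129.  21.  23.]
[294. 105.] 513 mean [0.6005 0.1372 0.0876] circ [0.5984 0.1367 0.072 ] ext [0.023 0.022 0.01 ] [199.  94.  70.]
[283. 170.] 472 mean [0.5933 0.196  0.0876] circ [0.5907 0.199  0.072 ] ext [0.023 0.023 0.01 ] [219. 202. 180.]
[ 59. 203.] 1224 mean [0.7983 0.2848 0.0891] circ [0.8103 0.2951 0.072 ] ext [0.127 0.033 0.018] [49. 59. 68.]
[ 25. 211.] 278 mean [0.8335 0.3037 0.089 ] circ [0.8485 0.3146 0.072 ] ext [0.018 0.018 0.018] [84. 80. 70.]
[ 54. 223.] 254 mean [0.8016 0.3081 0.0889] circ [0.8153 0.3209 0.072 ] ext [0.018 0.016 0.018] [83. 77. 66.]
```

View pics/w3.png

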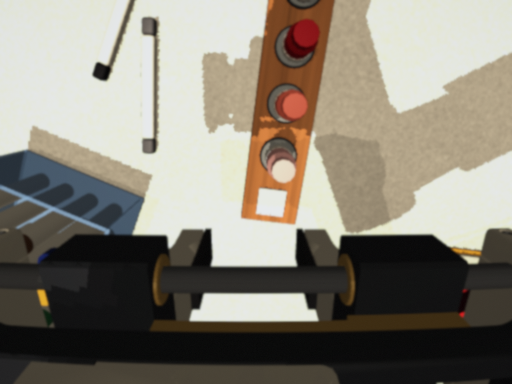

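Three bottles are centred on their pads at (283,160), (290,103) and (300,42). Maroon is out of this frame, so I'll check it with the scene camera.

```bash
python3 - <<'E'
from h import *
for n in('scene','side'):
    c=cams.capture(n);P=cloud(c);Q=P[(c['range_z']>0)&(P[...,2]>.081)&(P[...,2]<.097)]
    for p in((.592,.196),(.6,.1365),(.608,.0775),(.616,.018)):
        m=Q[np.hypot(Q[:,0]-p[0],Q[:,1]-p[1])<.022];print(n,p,len(m),m.mean(0).round(4) if len(m) else '')
    if n=='scene': cv2.imwrite('pics/f.png',cv2.resize(c['image'][180:300,200:400,::-1],None,fx=3,fy=3))
E
```

```text
scene (0.592, 0.196) 93 [0.5932 0.1966 0.0878]
scene (0.6, 0.1365) 85 [0.6004 0.1366 0.0877]
scene (0.608, 0.0775) 86 [0.6089 0.077  0.0879]
scene (0.616, 0.018) 81 [0.6174 0.0185 0.0877]
side (0.592, 0.196) 65 [0.5923 0.2004 0.0873]
side (0.6, 0.1365) 63 [0.5998 0.1402 0.0866]
side (0.608, 0.0775) 55 [0.6079 0.0809 0.0865]
side (0.616, 0.018) 42 [0.618  0.0221 0.0866]
```

View pics/f.png

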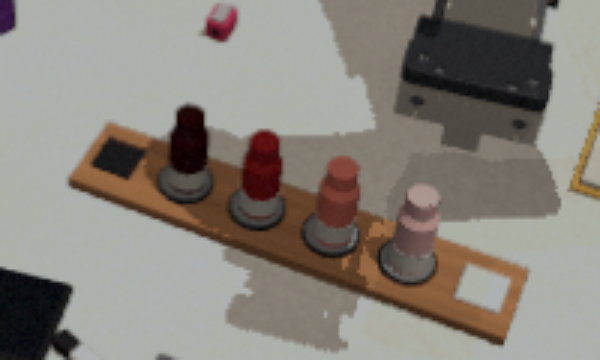

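All four are upright and within about 3 mm of their pad centres, in the right order: pale beside white at crop (415,240), maroon beside black at (187,160).

```bash
python3 -c "
from plant import r
print(r.close_job())"
```

```text
the job is handed in; nothing more can be done
None
```

I lined up all four red bottles upright on their pads, pale next to the white tile through to maroon next to the black, each within about 3 mm of centre by the last camera check, and handed the job in after about 28 s of robot time; no verdict was returned.

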